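# Load the plate warmer in spaced layers

### The arm

A 6-joint arm with a two-finger parallel gripper is mounted at the origin on the work surface. World frame = base frame: x ahead of the robot, y to its left, z up, the work surface at z = 0. Lengths are in m, angles in degrees, forces in N, time in s.
With the tool pointing down it reaches from about 0.3 to 0.95 m from the base axis. Payload 3.1 kg.
Tool frame: the origin (TCP) lies at the very end of the fingers, on their centre line; the grasp point (between the pads) lies 19 mm behind it; z points along the fingers, y is the line along which they close (so a half turn about z gives the same grasp; the last joint's range is limited). The gripper opens to 85 mm and grips with 20 to 120 N. Pads are 22 mm wide; open, the fingers measure 114 mm over their backs; the gripper's body (76 mm by 85 mm) begins 54 mm behind the grasp point. The pads swing forward as they close: fully open they stand 13 mm farther back than shut.
Start: joints at [64.131, 17.653, 93.61, -0, 68.738, -3.994], TCP at [0.233, 0.58, 0.231] pointing down, gripper open.
Joint ranges: [-175.34, 175.34], [-45.06, 112.39], [2.9, 150.54], [-68.45, 248.45], [3.09, 151.38], [-168.51, 168.51]. Speed limits (degrees/s): [159.86, 159.86, 180, 180, 180, 180].

### API

Orientations are given as a 3x3 rotation matrix whose columns are the frame's x, y, z axes.
In Python, from station import arm gives the robot as it stands.
- The arm moves only by the tool step_arm, never from a script. Its argument "increments" is a list of rows, each a list of 6 numbers: the shift along the tool's x, y, z in mm, then the turn, a rotation vector about the tool's x, y, z in degrees. A call has 1 to 5 rows; each row is the pose to reach, as a shift and turn from the pose commanded when the call began, along the tool's axes at that moment; what a row does not reach only later rows make up. A row lasts 1/12 s, in which the tool goes at most 41.7 mm and 7.16 degrees, less where a joint would pass 70% of its speed; a pose out of reach is approached as far as the arm can. A call with a gripper value outside its range is refused whole. "claw" is the finger opening in mm, from 0 to 85.4, set as the call begins (left out, the last holds). The fingers move at their own pace and stop on an object; "squeeze" is the grip in N (left out, the last holds). Time passes only in rows, so rows that repeat a pose let the fingers close. It gives the time, the measured TCP pose, the force, the opening and the grip force at its end, in the units of the state.
- arm.sense(): the state, without advancing time (a new reading comes with each control period).
- arm.grab_frame(name): name is "side" or "top" or "wrist"; returns a dict with "color" (384x512x3 uint8, red, green, blue), "vertical_fov" (degrees; the focal length in pixels is half the picture's height over the tangent of half this angle, whatever the lens; pixels are square), "cx", "cy" (the principal point, pixels), "rvec" (rotation vector, rad) and "tvec" (3), from world to camera coordinates, as OpenCV has them; the wrist camera has in their place "T_tool_cam" (4x4, takes a point from camera to tool coordinates, whose origin is the TCP and whose axes are the flange's). Camera axes: x right, y down, z forward; pixel columns grow to the right and rows downward; lengths in m; the calibration is good to about 2 mm. A picture is of the moment at which its call begins: read the wrist's pose just before it. There is no depth.
- arm.hand_in(): hands the job in; it is judged then, once.
Trained networks look in a picture, given as the dict that the camera call returned (one of the last four; its "shot" number tells which), for a name from the list of things; names that differ only in an ending like _2 or _b are one class to them, and where a whole thing is asked for, a point or a joint stands for the part that bears it (a point fixed in the world has none). Each returns a list of dicts, best first, with "score" (0 to 1); they miss things now and then, are a little off and sometimes report something else, mostly with a low value. They report only what shows in the picture. A call takes as long as a camera call. They do not tell look-alikes from the thing itself.
- arm.spot_in(thing, picture): "centre" ([x, y, z] in m, in world coordinates, good to about 4 mm: the middle of the surface that is visible of it).
- arm.silhouettes(thing, picture): "pixels" (384x512 bool, what is visible of it).
The state is a dict: "time": time; "qpos": joint angles; "qvel": joint speeds; "joint_torque": joint torques, N m; "tool_pos": TCP position; "tool_rot": TCP orientation; "wrist_force": force on the tool from outside, world axes, zero at the start; "wrist_torque": the same for the moment, N m; "opening": finger opening in m; "finger_force": force on a finger pad.
Only numpy, scipy, OpenCV 4.12 (cv2) and the standard library are available. Lean on these libraries where they do the work, as an engineer would, in place of code of your own. Each camera call takes 0.05 s, during which the arm holds its last target. There are 200 camera calls.

### The job

A long marble serving stone already lies on the plate warmer: lay the perforated steel spacer on it, squarely and edge to edge, then lay the other long marble stone squarely on the spacer, setting each down gently rather than dropping it and without pushing the lower stone about. Then turn the warmer's dial clockwise until its pointer lines up with the raised index mark. Leave the short stone and everything else on the counter where they are.

Things in the scene. Friction and masses are not known exactly. Their poses are not given: they have to be found in the camera images.
- warmer: counter-top plate warmer, a low steel box 240 (x) x 340 (y) x 50 mm high, fixed; flat black plate 210 x 200 mm over the right (-y) part of its top, flush, and the dial on the left (+y) part. Origin: centre of its underside; z up.
- lower_stone: white marble slab 170 x 60 x 15 mm lying flat on the warmer's black plate (loose). Origin: centre of its underside; x along the 170 mm length, y along the 60 mm width, z up.
- spacer: perforated steel spacer sheet 170 x 60 mm, long edges folded down so that it stands 10 mm high with a flat top; lies on the counter, folded edges down. Can be gripped across its 60 mm width. Origin: centre of its underside (the lower rim of the folded edges); x along the length, y across, z up.
- upper_stone: the second long white marble slab, 170 x 60 x 15 mm, lying flat on the counter. Origin: centre of its underside; x along the length, y across, z up.
- short_stone: short white marble slab 90 x 60 x 15 mm lying on the counter among the others; not needed, leave it. Origin: centre of its underside; x along the 90 mm.
- dial (a joint): angle of the warmer's dial in rad: 0 to 2.4, grows as it turns clockwise seen from above. The pointer is at the index mark at 1.30.
- dial_grip (a point): on the dial's axis, 26 mm above the warmer's top, at the height to grip. The dial is a black disc 62 mm across and 8 mm thick on the warmer's top, carrying an upright grip bar 50 mm long, 14 mm wide, from 8 to 38 mm above the warmer's top. This point's x axis runs along the bar to the pointer end (marked with a white line on the top of the bar and a white dot on the disc), z up.
- index_mark (a point): middle of the raised index mark, a black rib 24 x 5 mm and 4 mm high on the warmer's top, 50 mm from the dial's axis, pointing at the axis.
- ramekin: white ceramic ramekin, 88 mm across, 45 mm high; bystander. Origin: centre of its underside.
- small_ramekin: white ceramic ramekin, 68 mm across, 40 mm high; bystander. Origin: centre of its underside.
- bowl: black bowl, 150 mm across, 60 mm high; bystander. Origin: centre of its underside.
- oil_bottle: green glass bottle, 68 mm across, 230 mm high; bystander. Origin: centre of its underside.
- vinegar_bottle: amber glass bottle, 66 mm across, 210 mm high; bystander. Origin: centre of its underside.
- pepper_mill: dark wooden pepper mill, 58 mm across, 185 mm high; bystander. Origin: centre of its underside.
- spatula: steel spatula lying on the counter, handle towards its -x; bystander. Origin: centre of its underside.
Things that resemble listed ones, but are neither listed nor needed, are in the scene too. Leave any turquoise look-alike of the upper_stone alone. What is shaped like the spacer but yellow is not meant.

How it is judged (in metres and radians):
On the way, in this order (a step that is already met when the one before it is completed fails the run):
1. the spacer lies squarely on the lower stone, let go (angle between the x axis of spacer and the x axis of lower_stone, either way round below 0.14 rad and angle between the z axis of spacer and the z axis of lower_stone, either way round below 0.06 rad and x of spacer in the frame of lower_stone between -0.01 and 0.01 m and y of spacer in the frame of lower_stone between -0.008 and 0.008 m and z of spacer in the frame of lower_stone between 0.012 and 0.018 m and contact force between the fingers and spacer below 0.05 N), for 0.2 s.
2. the second long stone lies squarely on the spacer, still on the lower stone, let go (angle between the x axis of spacer and the x axis of lower_stone, either way round below 0.14 rad and angle between the z axis of spacer and the z axis of lower_stone, either way round below 0.06 rad and x of spacer in the frame of lower_stone between -0.01 and 0.01 m and y of spacer in the frame of lower_stone between -0.008 and 0.008 m and z of spacer in the frame of lower_stone between 0.012 and 0.018 m and angle between the x axis of upper_stone and the x axis of spacer, either way round below 0.14 rad and angle between the z axis of upper_stone and the z axis of spacer, either way round below 0.06 rad and x of upper_stone in the frame of spacer between -0.01 and 0.01 m and y of upper_stone in the frame of spacer between -0.008 and 0.008 m and z of upper_stone in the frame of spacer between 0.007 and 0.013 m and contact force between the fingers and upper_stone below 0.05 N), for 0.2 s.
3. the dial's pointer is at the index mark (value of joint dial between 1.18 and 1.42 rad), for 0.2 s.
At the end, for the whole second after the job is handed in: The spacer rests flat on the lower stone and the second long stone flat on the spacer, each within 10 mm lengthwise, 8 mm sideways and 0.14 rad (8 degrees) of the piece beneath it; all let go and at rest, and the dial within 0.12 rad (7 degrees) of the index mark (joint 1.18 to 1.42) (all of step 2 and all of step 3 and contact force between the fingers and lower_stone below 0.05 N and linear speed of each of lower_stone, spacer, upper_stone below 0.02 m/s and contact force between the fingers and spacer below 0.05 N); the robot touches nothing.
It fails at once if the lower stone is pushed more than 20 mm from its place (distance of lower_stone from where it was at the start of the episode above 0.02 m).
It fails at once if the spacer or a long stone is dropped (moves faster than 0.45 m/s, as after a 10 mm fall, while not held) ((contact force between each of the arm, the fingers and spacer below 0.01 N and linear speed of spacer above 0.45 m/s) or (contact force between each of the arm, the fingers and upper_stone below 0.01 N and linear speed of upper_stone above 0.45 m/s)).
It fails at once if a bystander is moved more than 30 mm (distance of any of short_stone, ramekin, small_ramekin, bowl, oil_bottle, vinegar_bottle, pepper_mill, spatula from where it was at the start of the episode above 0.03 m).
It also fails if it takes over 70 s, if anything falls off the work surface, if the arm or the gripper's body presses on something with over 40 N, if the wrist force passes 120 N, or if a joint passes its speed limit or range.

## Working session

There is one attempt and no reset: what is moved stays moved. The work goes in short steps, Python scripts to look and compute and a tool call to move; the robot and the scene stay as the last step left them, time stands still between calls to the robot, and variables do not carry over. Pictures are saved under pics/ and viewed, at most 10 in all, crops included, and the job is handed in when it is done.

Besides the shell and the picture viewer there is one more tool, called after "Call:" as name([rows], argument=value, ...), one row to a line, values as JSON. step_arm: Moves the arm, as the interface text tells. Its arguments: {"type":"object","properties":{"increments":{"type":"array"},"claw":{"type":"number"},"squeeze":{"type":"number"}},"required":["increments"]}

```bash
ls; mkdir -p pics; cat > h.py <<'E'
import numpy as np, cv2
from station import arm
def K(p):
    f=192/np.tan(np.radians(p["vertical_fov"])/2)
    return np.array([[f,0,p["cx"]],[0,f,p["cy"]],[0,0,1.]])
def campose(p,s=None):
    # returns R_wc (cam->world), origin
    if "rvec" in p:
        R=cv2.Rodrigues(np.array(p["rvec"],float))[0]; return R.T, -R.T@np.array(p["tvec"],float).ravel()
    T=np.array(p["T_tool_cam"]); Rt=np.array(s["tool_rot"]); 
    return Rt@T[:3,:3], Rt@T[:3,3]+np.array(s["tool_pos"])
def unproj(p,uv,z,s=None):
    R,o=campose(p,s); uv=np.atleast_2d(uv).astype(float)
    d=np.c_[uv,np.ones(len(uv))]@np.linalg.inv(K(p)).T@R.T
    return o+d*((z-o[2])/d[:,2])[:,None]
def rect(p,m,z,s=None):
    "min-area rect of a mask's outline on plane z: centre, sizes, angle of long side (deg)"
    c=max(cv2.findContours(m.astype(np.uint8),0,cv2.CHAIN_APPROX_NONE)[0],key=cv2.contourArea)[:,0,:]
    w=unproj(p,c,z,s)[:,:2]
    (cx,cy),(a,b),t=cv2.minAreaRect((w*1000).astype(np.float32))
    if a<b: a,b,t=b,a,t+90
    return np.round([cx,cy,a,b,(t+90)%180-90],1)
def save(p,n,s=1.5): cv2.imwrite("pics/"+n,cv2.resize(p["color"][:,:,::-1],None,fx=s,fy=s,interpolation=cv2.INTER_CUBIC))
E
python3 - <<'E'
from h import *
s=arm.sense(); print(s["time"],s["tool_pos"],np.round(s["tool_rot"],3).tolist(),s["opening"])
for n in("top","side"):
    p=arm.grab_frame(n); save(p,n+".png")
    R,o=campose(p); print(n,np.round(o,3))
    if n=="top":
        for t in "warmer lower_stone spacer upper_stone short_stone dial dial_grip ramekin small_ramekin bowl oil_bottle vinegar_bottle pepper_mill spatula".split():
            for d in arm.spot_in(t,p)[:5]:
                c=np.array(d["centre"]);q=R.T@(c-o);uv=K(p)@q;print(t,round(d["score"],2),np.round(c,3),np.round(uv[:2]/uv[2]))
E
```

```text
pics
0.0 [0.23254454 0.57924541 0.23003815] [[-0.928, 0.373, -0.001], [0.373, 0.928, -0.002], [0.0, -0.002, -1.0]] 0.08558044601945781
top [ 0.375 -0.002  1.415]
lower_stone 0.55 [0.523 0.173 0.065] [213. 186.]
spacer 0.96 [ 0.376 -0.6    0.011] [437. 226.]
spacer 0.7 [ 0.479 -0.323  0.008] [356. 198.]
upper_stone 0.71 [ 0.465 -0.078  0.016] [286. 203.]
upper_stone 0.62 [0.533 0.256 0.05 ] [190. 184.]
upper_stone 0.61 [ 0.214 -0.28   0.015] [347. 275.]
short_stone 0.93 [ 0.489 -0.201  0.013] [321. 196.]
dial 0.75 [0.542 0.351 0.062] [162. 182.]
dial_grip 0.75 [0.54  0.356 0.06 ] [161. 182.]
dial_grip 0.6 [0.534 0.259 0.049] [189. 184.]
ramekin 0.87 [ 0.704 -0.104  0.006] [292. 137.]
small_ramekin 0.6 [ 0.705 -0.276  0.016] [341. 135.]
bowl 0.89 [0.795 0.088 0.026] [238. 112.]
oil_bottle 0.93 [ 0.661 -0.407  0.146] [389. 138.]
vinegar_bottle 0.7 [ 0.705 -0.107  0.01 ] [293. 136.]
vinegar_bottle 0.64 [ 0.554 -0.524  0.134] [427. 171.]
pepper_mill 0.61 [0.427 0.587 0.122] [ 85. 216.]
spatula 0.93 [ 0.468 -0.456  0.005] [394. 200.]
side [-0.319 -0.759  1.005]
```

View pics/top.png

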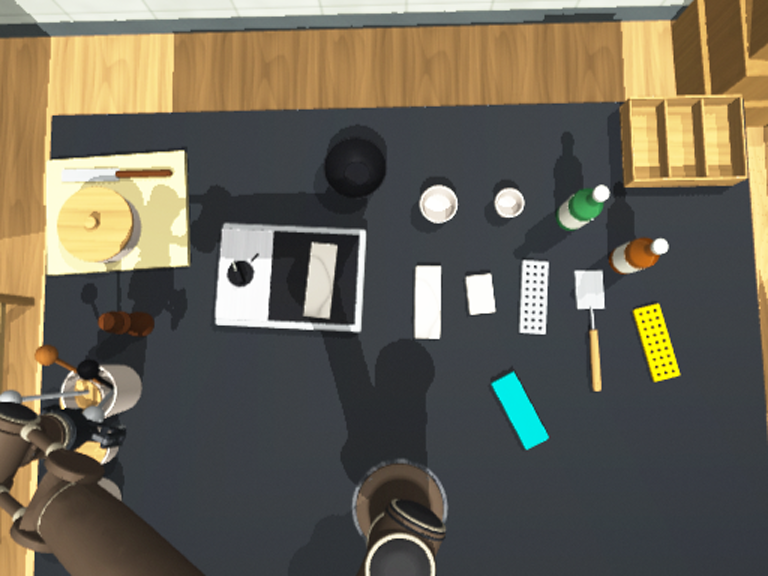

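View pics/side.png

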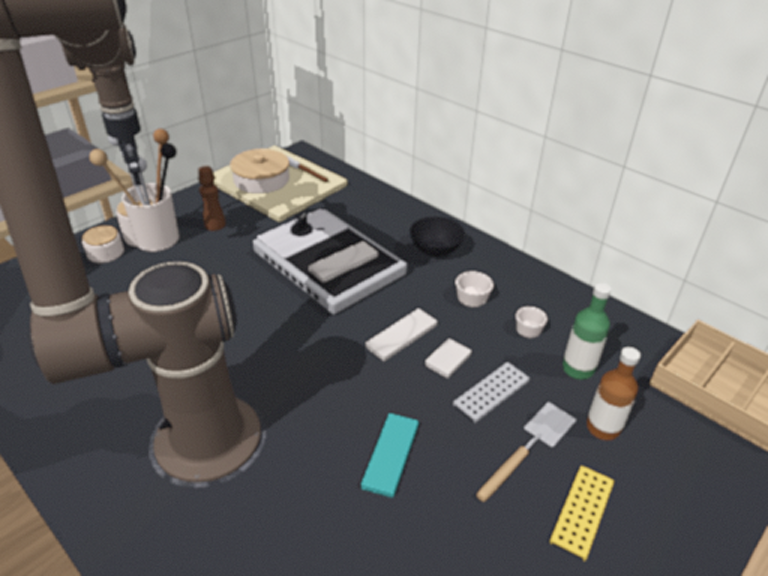

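The top view (768x576) shows these candidates for the spacer: the steel perforated one at (534,297), and the yellow one at (656,342), which I reject. For the upper stone there are three:
- the long white slab at (427,301), which I choose
- the turquoise one at (520,410), which I reject
- the short white one at (480,294), which I reject

The lower stone is at (321,280) and the dial at (241,272). I'll lift clear first, then check from the wrist camera above the spacer.

Call:
step_arm([
  [0,0,-30,0,0,-5],
  [0,0,-65,0,0,-10],
  [0,0,-100,0,0,-16],
  [0,0,-130,0,0,-22],
  [0,0,-130,0,0,-22],
])

```text
time: 1.22
tool_pos: [0.2344, 0.5833, 0.3705]
tool_rot: [[-1.0, -0.005, 0.006], [-0.005, 1.0, 0.013], [-0.007, 0.013, -1.0]]
wrist_force: [-0.0, 0.8, 1.1]
opening: 0.0856
finger_force: 0.0
```

```bash
cat >> h.py <<'E'
def to(x,y,z,ang,s=None):
    "tool-frame shift (mm) and turn (deg) from the present pose to tool down at x,y,z with tool x at ang deg"
    from scipy.spatial.transform import Rotation as Ro
    s=s or arm.sense(); R=np.array(s["tool_rot"]); a=np.radians(ang); c,n=np.cos(a),np.sin(a)
    G=np.array([[c,n,0],[n,-c,0],[0,0,-1.]])
    d=R.T@(np.array([x,y,z])-s["tool_pos"])*1000; r=np.degrees(Ro.from_matrix(R.T@G).as_rotvec())
    print("to",np.round(d,1),np.round(r,2))
E
python3 - <<'E'
from h import *
s=arm.sense(); print(s["time"],s["tool_pos"],np.round(s["qpos"],1))
p=arm.grab_frame("wrist"); print(np.round(p["T_tool_cam"],3).tolist(),p["vertical_fov"])
to(.44,-.26,.33,180,s)
E
```

```text
1.2167 [0.23443323 0.58329721 0.3704844 ] [ 64.1  12.4  84.2   0.   82.5 -26.2]
[[-0.002, -0.954, -0.299, 0.076], [1.0, -0.002, -0.002, 0.0], [0.001, -0.299, 0.954, -0.143], [0.0, 0.0, 0.0, 1.0]] 62.286794575733154
to [-200.8 -844.9   30.5] [0.77 0.37 0.31]
```

Call:
step_arm([
  [-17,-35,0,0,0,0],
  [-34,-70,0,0,0,0],
  [-51,-105,0,0,0,0],
  [-68,-140,0,0,0,0],
  [-85,-175,0,0,0,0],
])

```text
time: 1.68
tool_pos: [0.318, 0.403, 0.3594]
tool_rot: [[-1.0, -0.002, -0.002], [-0.002, 1.0, -0.002], [0.002, -0.002, -1.0]]
wrist_force: [1.0, -0.4, -0.0]
opening: 0.0852
finger_force: 0.0
```

Call:
step_arm([
  [-17,-35,0,0,0,0],
  [-34,-70,0,0,0,0],
  [-51,-105,0,0,0,0],
  [-68,-140,0,0,0,0],
  [-85,-165,0,0,0,0],
])

```text
time: 2.1
tool_pos: [0.4032, 0.2373, 0.3597]
tool_rot: [[-1.0, -0.0, -0.002], [-0.0, 1.0, -0.002], [0.002, -0.002, -1.0]]
wrist_force: [1.1, 0.6, -0.7]
opening: 0.0854
finger_force: 0.0
```

Call:
step_arm([
  [0,0,0,0,0,0],
  [0,0,0,0,0,0],
])

```text
time: 2.27
tool_pos: [0.4036, 0.2389, 0.3598]
tool_rot: [[-1.0, 0.002, -0.002], [0.002, 1.0, -0.001], [0.002, -0.001, -1.0]]
wrist_force: [-0.1, -0.4, -0.6]
opening: 0.0855
finger_force: 0.0
```

```bash
cat > look.py <<'E'
import sys
from h import *
s=arm.sense(); print(s["time"],np.round(s["tool_pos"],4),np.round(s["qvel"],1))
p=arm.grab_frame("wrist"); save(p,sys.argv[1])
for a in sys.argv[2:]:
    t,z=a.split(":")
    R,o=campose(p,s)
    for d in arm.silhouettes(t,p)[:4]: print(t,round(d["score"],2),d["pixels"].sum(),rect(p,d["pixels"],float(z),s))
    for d in arm.spot_in(t,p)[:4]:
        c=np.array(d["centre"]);uv=K(p)@(R.T@(c-o));print("   spot",round(d["score"],2),np.round(c,3),np.round(uv[:2]/uv[2]))
E
python3 look.py w1.png lower_stone:.065 dial:.088 warmer:.05
```

```text
2.2667 [0.4036 0.2389 0.3598] [ 2.8  0.2 -0.4  0.8  0.2  0.2]
lower_stone 0.63 4345 [520.7 172.3 175.7  62.4  -7.3]
lower_stone 0.26 332 [ 478.4 -119.9   66.5   18.8  -13.5]
lower_stone 0.19 25911 [521.7 244.1 324.9 233.8  86.2]
   spot 0.79 [0.515 0.175 0.066] [209. 223.]
dial 0.97 1286 [528.1 352.2  65.5  57.4  60.1]
   spot 0.77 [0.534 0.355 0.061] [329. 232.]
warmer 0.79 25643 [527.7 244.1 333.8 239.9  86.1]
   spot 0.74 [0.509 0.263 0.045] [268. 213.]
```

View pics/w1.png

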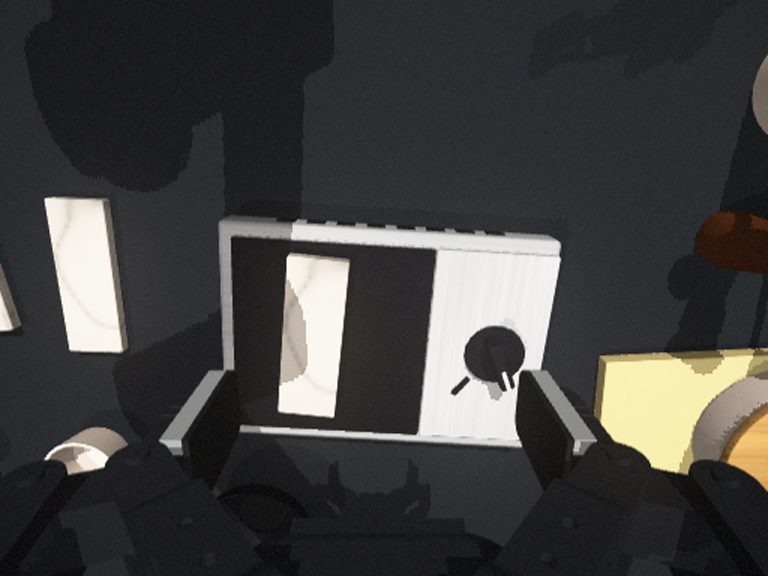

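The wrist view (768x576) shows the lower stone at (315,335), the dial at (495,352) with its pointer towards (506,382), and the index mark at (460,385). The long white upper stone is at (87,275). Now I'll fit the stone's box model and go over the spacer and upper stone.

```bash
cat >> h.py <<'E'
def boxfit(p,m,z0,h,g,s=None,L=.17,W=.06,sc=8):
    "fit box L x W x h standing at z0 to mask m by IoU, from g=(x,y,deg)"
    from scipy.optimize import minimize
    Rw,o=campose(p,s); rv=cv2.Rodrigues(Rw.T)[0]; tv=-Rw.T@o; k=K(p)
    ys,xs=np.where(m); x0,y0=xs.min()-12,ys.min()-12; w,hh=xs.max()+13-x0,ys.max()+13-y0
    M=np.zeros((hh,w),np.float32); q=m[max(y0,0):y0+hh,max(x0,0):x0+w]; M[max(-y0,0):max(-y0,0)+q.shape[0],max(-x0,0):max(-x0,0)+q.shape[1]]=q
    b=np.array([[i*L/2,j*W/2,l] for i in(-1,1) for j in(-1,1) for l in(z0,z0+h)])
    def cost(v):
        a=np.radians(v[2]); c,n=np.cos(a),np.sin(a)
        P=b.copy(); P[:,0]=v[0]/1e3+c*b[:,0]-n*b[:,1]; P[:,1]=v[1]/1e3+n*b[:,0]+c*b[:,1]
        uv=cv2.projectPoints(P,rv,tv,k,None)[0][:,0,:]
        H=cv2.convexHull(((uv-[x0,y0]+.5)*sc).astype(np.float32)).astype(np.int32)
        I=np.zeros((hh*sc,w*sc),np.uint8); cv2.fillConvexPoly(I,H,1)
        I=cv2.resize(I.astype(np.float32),(w,hh),interpolation=cv2.INTER_AREA)
        return 1-np.minimum(I,M).sum()/np.maximum(I,M).sum()
    v0=np.array(g,float); S=np.array([v0,v0+[6,0,0],v0+[0,6,0],v0+[0,0,4]])
    r=minimize(cost,v0,method="Nelder-Mead",options=dict(initial_simplex=S,xatol=.05,fatol=1e-5))
    return np.round(r.x,1),round(1-r.fun,3)
def bright(p,m,t,dil=9):
    "pixels brighter than t within the dilated mask"
    d=cv2.dilate(m.astype(np.uint8),np.ones((dil,dil),np.uint8))>0
    return d&(cv2.cvtColor(p["color"],cv2.COLOR_RGB2GRAY)>t)
E
cat > fit.py <<'E'
import sys
from h import *
# args: name z0 h [idx]
s=arm.sense(); print(s["time"],np.round(s["tool_pos"],4),np.round(s["tool_rot"],3).tolist())
p=arm.grab_frame("wrist"); save(p,sys.argv[1])
for a in sys.argv[2:]:
    t,z,h=a.split(":"); z=float(z);h=float(h)
    for d in arm.silhouettes(t,p)[:3]:
        m=d["pixels"]; r=rect(p,m,z+h,s)
        if m.sum()<400 or r[2]>230 or r[2]<120: continue
        print(t,round(d["score"],2),r,"net",*boxfit(p,m,z,h,r[[0,1,4]],s),"bright",*boxfit(p,bright(p,m,70),z,h,r[[0,1,4]],s))
E
python3 fit.py w2.png lower_stone:.05:.015 upper_stone:0:.015
```

```text
2.6167 [0.4031 0.2413 0.3611] [[-1.0, -0.004, -0.0], [-0.004, 1.0, -0.0], [0.0, -0.0, -1.0]]
lower_stone 0.92 [519.9 172.6 173.9  61.7  -7. ] net [521.9 171.9  -7.1] 0.964 bright [523.1 171.4  -6.8] 0.982
```

Call:
step_arm([
  [0,-40,0,0,0,0],
  [0,-80,0,0,0,0],
  [0,-120,0,0,0,0],
  [0,-160,0,0,0,0],
  [0,-200,0,0,0,0],
])

```text
time: 3.18
tool_pos: [0.4037, 0.0391, 0.3615]
tool_rot: [[-1.0, -0.004, 0.001], [-0.004, 1.0, -0.0], [-0.001, -0.0, -1.0]]
wrist_force: [1.4, -0.7, 0.4]
opening: 0.0854
finger_force: 0.0
```

Call:
step_arm([
  [0,-40,0,0,0,0],
  [0,-80,0,0,0,0],
  [0,-120,0,0,0,0],
  [0,-160,0,0,0,0],
  [0,-200,0,0,0,0],
])

```text
time: 3.6
tool_pos: [0.4042, -0.1614, 0.3617]
tool_rot: [[-1.0, -0.002, 0.001], [-0.002, 1.0, -0.0], [-0.001, -0.0, -1.0]]
wrist_force: [0.7, -0.2, 0.4]
opening: 0.0858
finger_force: 0.0
```

Call:
step_arm([
  [0,-30,0,0,0,0],
  [0,-55,0,0,0,0],
  [0,-55,0,0,0,0],
  [0,-55,0,0,0,0],
])

```text
time: 3.93
tool_pos: [0.4045, -0.2154, 0.3611]
tool_rot: [[-1.0, 0.0, -0.0], [0.0, 1.0, 0.001], [0.0, 0.001, -1.0]]
wrist_force: [-0.0, 0.4, 0.6]
opening: 0.0855
finger_force: 0.0
```

```bash
python3 fit.py w3.png spacer:0:.01 upper_stone:0:.015
```

```text
3.9333 [ 0.4045 -0.2154  0.3611] [[-1.0, 0.0, -0.0], [0.0, 1.0, 0.001], [0.0, 0.001, -1.0]]
spacer 0.79 [ 385.7 -570.9  156.5   62.   -13.4] net [ 432.3 -585.1  -14.3] 0.534 bright [ 441.1 -586.7  -13.9] 0.501
spacer 0.56 [ 480.4 -324.4  173.4   63.9   -4.7] net [ 481.1 -324.5   -4.1] 0.968 bright [ 481.2 -325.6   -4.8] 0.886
upper_stone 0.8 [471.7 -76.7 170.6  62.4  -2.3] net [472.7 -74.8  -2.2] 0.961 bright [473.2 -75.3  -2.5] 0.937
```

View pics/w3.png

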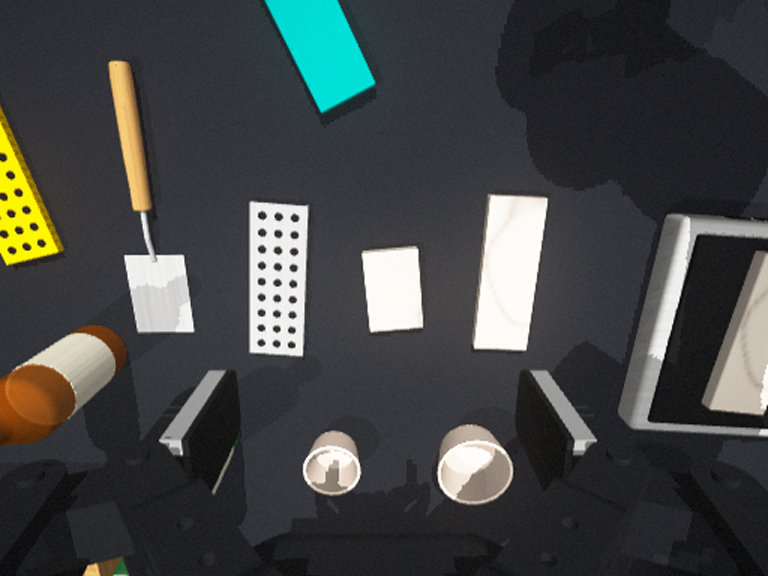

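The steel spacer is at (278,278), the upper stone at (510,272), and the short stone between them. Bottle and spatula are well clear. Closing in on the spacer.

Call:
step_arm([
  [-5,-30,30,0,0,2],
  [-10,-60,60,0,0,4.6],
  [-15,-90,90,0,0,4.6],
  [-15,-110,110,0,0,4.6],
  [-15,-110,110,0,0,4.6],
])

```text
time: 4.5
tool_pos: [0.4179, -0.3243, 0.2457]
tool_rot: [[-0.997, 0.078, -0.007], [0.078, 0.997, 0.005], [0.007, 0.004, -1.0]]
wrist_force: [-0.5, 0.6, -0.5]
opening: 0.0855
finger_force: 0.0
```

Call:
step_arm([
  [0,0,0,0,0,0],
  [0,0,0,0,0,0],
])

```text
time: 4.67
tool_pos: [0.4205, -0.3235, 0.252]
tool_rot: [[-0.997, 0.077, 0.001], [0.077, 0.997, 0.0], [-0.001, 0.0, -1.0]]
wrist_force: [0.3, -0.2, 1.0]
opening: 0.0857
finger_force: 0.0
```

```bash
python3 fit.py w4.png spacer:0:.01; python3 -c "
from h import *
to(.481,-.325,.03,175.4)"
```

```text
4.6667 [ 0.4205 -0.3235  0.252 ] [[-0.997, 0.077, 0.001], [0.077, 0.997, 0.0], [-0.001, 0.0, -1.0]]
spacer 0.97 [ 369.5 -600.8  169.    66.5   13.2] net [ 369.6 -604.1   13.3] 0.824 bright [ 370.8 -604.1   13. ] 0.746
spacer 0.7 [ 480.3 -324.8  172.2   61.4   -4.3] net [ 481.2 -324.5   -4.8] 0.972 bright [ 481.4 -324.6   -4.7] 0.865
to [-59.3   3.8 223.4] [-0.09  0.15  0.22]
```

Call:
step_arm([
  [-20,2,40,0,0,0.2],
  [-40,4,80,0,0,0.2],
  [-59.5,4,115,0,0,0.2],
  [-59.5,4,150,0,0,0.2],
  [-59.5,4,185,0,0,0.2],
], claw=70)

```text
time: 5.18
tool_pos: [0.4823, -0.325, 0.0668]
tool_rot: [[-0.997, 0.079, 0.004], [0.079, 0.997, -0.003], [-0.004, -0.002, -1.0]]
wrist_force: [-0.7, -0.5, 0.4]
opening: 0.0699
finger_force: 0.0
```

Call:
step_arm([
  [0,0,20,0,0,0],
  [0,0,40,0,0,0],
  [0,0,52,0,0,0],
  [0,0,57,0,0,0],
  [0,0,57,0,0,0],
])

```text
time: 5.6
tool_pos: [0.4798, -0.3247, 0.0094]
tool_rot: [[-0.997, 0.081, -0.0], [0.081, 0.997, 0.0], [0.0, 0.0, -1.0]]
wrist_force: [-1.1, -0.7, 0.8]
opening: 0.0702
finger_force: 0.0
```

```bash
python3 look.py g1.png spacer:.01; python3 -c "
from h import *
to(.4813,-.3246,.0,175.2)"
```

```text
5.6 [ 0.4798 -0.3247  0.0094] [-0.3 -1.5 -1.  -0.1  0.7  0. ]
spacer 0.72 35193 [ 468.8 -323.1  147.9   61.1   -4.6]
   spot 0.6 [ 0.453 -0.321  0.007] [254. 196.]
to [-0.2  1.6 11.2] [-0.11  0.17  0.14]
```

View pics/g1.png

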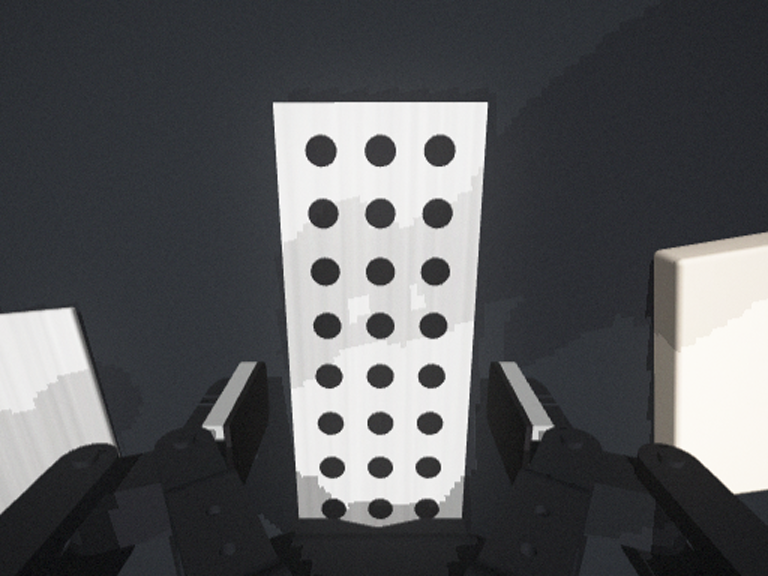

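Fingers straddle the spacer (edges at u=292 and 473, pads at 262 and 493), and nothing else is near. Now a guarded descent.

Call:
step_arm([
  [0,1.5,3,0,0,0],
  [0,1.5,6,0,0,0],
  [0,1.5,8,0,0,0],
  [0,1.5,8,0,0,0],
], claw=66)

```text
time: 6.08
tool_pos: [0.4793, -0.3236, 0.001]
tool_rot: [[-0.997, 0.082, -0.0], [0.082, 0.997, 0.0], [0.0, 0.0, -1.0]]
wrist_force: [0.6, 0.2, 0.1]
opening: 0.0659
finger_force: 0.0
```

```bash
python3 - <<'E'
from h import *
s=arm.sense(); print(s["tool_pos"],s["wrist_force"],s["opening"])
p=arm.grab_frame("wrist"); save(p,"g2.png")
print(unproj(p,[[273/1.5,102/1.5],[488/1.5,102/1.5]],.01,s), rect(p,bright(p,arm.silhouettes("spacer",p)[0]["pixels"],90),.01,s))
E
```

```text
[ 0.47931945 -0.32356817  0.00104654] [0.56846042 0.16535654 0.1056464 ] 0.06586475513577388
[[ 0.3932159  -0.34402906  0.01      ]
 [ 0.39796538 -0.28750348  0.01      ]] [ 464.3 -322.8  138.3   60.7   -4.6]
```

Call:
step_arm([
  [0,0,1.5,0,0,0],
  [0,0,3,0,0,0],
  [0,0,3,0,0,0],
])

```text
time: 6.43
tool_pos: [0.4794, -0.3236, -0.0021]
tool_rot: [[-0.997, 0.082, -0.001], [0.082, 0.997, 0.0], [0.001, 0.0, -1.0]]
wrist_force: [-0.3, -0.3, -0.1]
opening: 0.066
finger_force: 0.0
```

Call:
step_arm([
  [0,0,1.5,0,0,0],
  [0,0,2.5,0,0,0],
  [0,0,2.5,0,0,0],
])

```text
time: 6.68
tool_pos: [0.4795, -0.3236, -0.0045]
tool_rot: [[-0.997, 0.082, -0.0], [0.082, 0.997, 0.0], [0.0, 0.0, -1.0]]
wrist_force: [-0.5, 0.2, 0.7]
opening: 0.0659
finger_force: 0.0
```

Call:
step_arm([
  [0,0,0,0,0,0],
  [0,0,0,0,0,0],
  [0,0,0,0,0,0],
  [0,0,0,0,0,0],
], claw=50, squeeze=40)

```text
time: 7.02
tool_pos: [0.4798, -0.3239, -0.004]
tool_rot: [[-0.997, 0.082, 0.0], [0.082, 0.997, -0.0], [-0.0, -0.0, -1.0]]
wrist_force: [0.1, -0.2, 0.4]
opening: 0.0587
finger_force: 44.3
```

Call:
step_arm([
  [0,0,-10,0,0,0],
  [0,0,-30,0,0,0],
  [0,0,-65,0,0,0],
  [0,0,-105,0,0,0],
  [0,0,-145,0,0,0],
])

```text
time: 7.43
tool_pos: [0.4782, -0.3227, 0.1413]
tool_rot: [[-0.997, 0.082, -0.003], [0.082, 0.997, 0.002], [0.003, 0.002, -1.0]]
wrist_force: [0.1, 0.1, -1.9]
opening: 0.0588
finger_force: 44.0
```

Call:
step_arm([
  [0,0,-30,0,0,0],
  [0,0,-60,0,0,0],
  [0,30,-90,0,0,0],
  [0,65,-105,0,0,0],
  [0,105,-105,0,0,0],
])

```text
time: 7.85
tool_pos: [0.4905, -0.2205, 0.2514]
tool_rot: [[-0.996, 0.084, 0.009], [0.084, 0.996, -0.005], [-0.009, -0.004, -1.0]]
wrist_force: [1.4, 0.4, -1.1]
opening: 0.059
finger_force: 44.1
```

```bash
python3 look.py g3.png spacer:.25; python3 -c "
from h import *
to(.47,.27,.25,173.3)"
```

```text
7.85 [ 0.4905 -0.2205  0.2514] [ 47.4 -18.   26.    1.2  -4.7  46. ]
spacer 0.96 38883 [ 481.1 -219.5  152.1   68.2   -5. ]
   spot 0.72 [ 0.457 -0.22   0.266] [247. 196.]
to [ 55.3 483.5  -3.5] [ 0.03 -0.02  2.26]
```

View pics/g3.png

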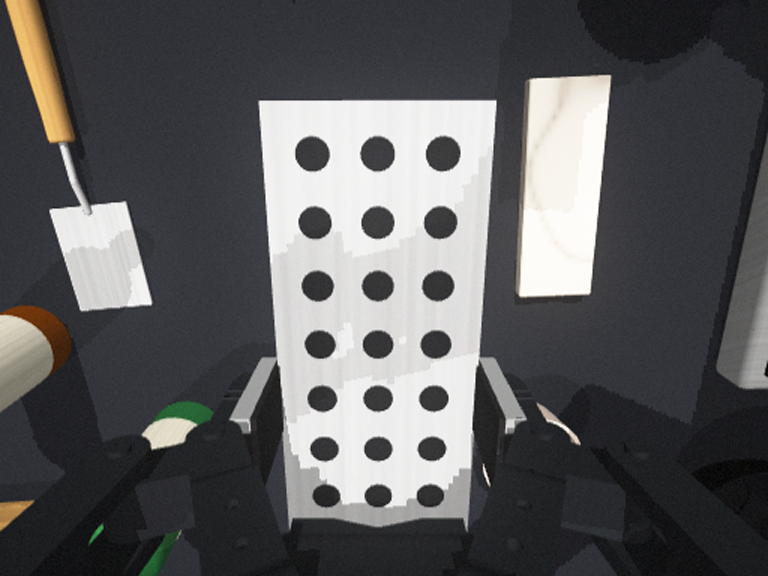

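The spacer is held squarely (edges at u=262 and 494, top edge at v=100).

Call:
step_arm([
  [4,40,0,0,0,0.5],
  [8,80,0,0,0,1],
  [13,120,0,0,0,1.5],
  [18,160,0,0,0,2],
  [22,200,0,0,0,2.2],
])

```text
time: 8.42
tool_pos: [0.4815, -0.0173, 0.2452]
tool_rot: [[-0.993, 0.122, -0.001], [0.122, 0.993, -0.0], [0.001, -0.001, -1.0]]
wrist_force: [1.4, -0.3, -2.3]
opening: 0.0587
finger_force: 44.4
```

Call:
step_arm([
  [4,40,0,0,0,0],
  [8,80,0,0,0,0],
  [13,120,0,0,0,0],
  [18,160,0,0,0,0],
  [22,200,0,0,0,0],
])

```text
time: 8.83
tool_pos: [0.4841, 0.184, 0.2452]
tool_rot: [[-0.993, 0.12, -0.001], [0.12, 0.993, -0.001], [0.001, -0.001, -1.0]]
wrist_force: [1.8, -0.3, -1.9]
opening: 0.059
finger_force: 44.4
```

Call:
step_arm([
  [4,40,0,0,0,0],
  [8,75,0,0,0,0],
  [8,75,0,0,0,0],
  [8,75,0,0,0,0],
  [8,75,0,0,0,0],
])

```text
time: 9.25
tool_pos: [0.4854, 0.2575, 0.2449]
tool_rot: [[-0.993, 0.12, -0.002], [0.12, 0.993, -0.002], [0.001, -0.002, -1.0]]
wrist_force: [0.5, -1.0, -2.4]
opening: 0.059
finger_force: 44.5
```

```bash
cat > fit2.py <<'E'
import sys
from h import *
s=arm.sense(); print(s["time"],np.round(s["tool_pos"],4),np.round(s["qvel"],1))
p=arm.grab_frame("wrist"); save(p,sys.argv[1])
for t,z,h in [a.split(":") for a in sys.argv[2:]]:
    for d in arm.silhouettes(t,p)[:3]:
        m=d["pixels"]; r=rect(p,m,float(z)+float(h),s)
        print(t,round(d["score"],2),m.sum(),r)
        if 400<m.sum()<20000 and 110<r[2]<230: print("  net",*boxfit(p,m,float(z),float(h),r[[0,1,4]],s),"bright",*boxfit(p,bright(p,m,70),float(z),float(h),r[[0,1,4]],s))
# held piece: near edge in tool coordinates, top at tool z -14 mm
T=np.array(p["T_tool_cam"]); g=cv2.cvtColor(p["color"],cv2.COLOR_RGB2GRAY).astype(float)
zt=-.014
for u in(200,230,252,280,310):
    col=np.diff(cv2.GaussianBlur(g,(3,3),0)[40:100,u]); v=40+np.argmax(col)+.5
    d=T[:3,:3]@np.linalg.inv(K(p))@[u,v,1]; q=T[:3,3]+d*(zt-T[2,3])/d[2]; print("edge",u,v,np.round(q*1000,1))
E
python3 fit2.py g4.png lower_stone:.05:.015
```

```text
9.25 [0.4854 0.2575 0.2449] [-1.4 -0.7  0.6  0.1 -0.1  0.2]
lower_stone 0.92 3617 [503.6 161.3 136.9  34.1  -6.9]
  net [482.3 177.2  -7. ] 0.571 bright [479.9 159.7   7.2] 0.579
edge 200 66.5 [ 84.4 -19.5 -14. ]
edge 230 66.5 [ 84.3  -8.1 -14. ]
edge 252 66.5 [ 84.3   0.3 -14. ]
edge 280 66.5 [ 84.3  11.  -14. ]
edge 310 66.5 [ 84.3  22.4 -14. ]
```

View pics/g4.png

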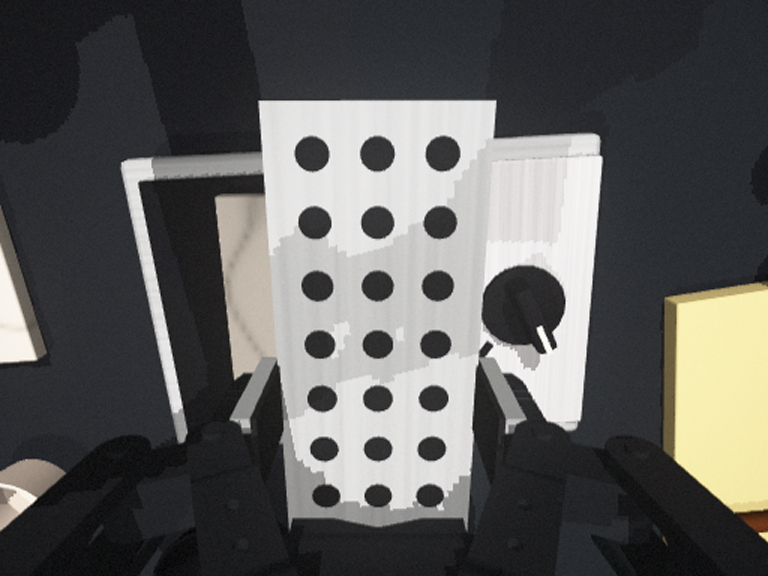

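The lower stone is mostly hidden behind the spacer (its corner shows at (217,195)). I'll step aside so it can be measured.

Call:
step_arm([
  [10,35,-10,0,0,0],
  [20,70,-20,0,0,0],
  [20,100,-20,0,0,0],
  [20,100,-20,0,0,0],
  [20,100,-20,0,0,0],
])

```text
time: 9.77
tool_pos: [0.4783, 0.3599, 0.2658]
tool_rot: [[-0.993, 0.12, 0.0], [0.12, 0.993, -0.001], [-0.0, -0.001, -1.0]]
wrist_force: [0.3, -0.9, -2.3]
opening: 0.0587
finger_force: 44.8
```

```bash
python3 fit2.py g5.png lower_stone:.05:.015 | grep -v edge; python3 -c "
from h import *
to(.5225,.1715,.161,173.1)"
```

```text
9.7667 [0.4783 0.3599 0.2658] [-1.4 -0.6  2.2 -0.8  0.8 -0.1]
lower_stone 0.63 7645 [521.2 174.9 170.3  66.4  -6.6]
  net [522.7 171.5  -6.8] 0.973 bright [522.8 171.2  -7. ] 0.973
to [ -67.1 -180.   104.4] [-0.1  -0.05 -0.06]
```

Call:
step_arm([
  [-14,-38,0,0,0,0],
  [-28,-76,0,0,0,0],
  [-42,-114,0,0,0,0],
  [-56,-150,20,0,0,0],
  [-66.3,-180,50,0,0,0],
])

```text
time: 10.28
tool_pos: [0.5246, 0.1727, 0.2215]
tool_rot: [[-0.992, 0.123, 0.009], [0.123, 0.992, 0.001], [-0.008, 0.002, -1.0]]
wrist_force: [1.2, 0.8, -1.8]
opening: 0.0586
finger_force: 44.8
```

Call:
step_arm([
  [0,0,30,0,0,0],
  [0,0,60,0,0,0],
  [0,0,85,0,0,0],
  [0,0,100,0,0,0],
  [0,0,100,0,0,0],
])

```text
time: 10.7
tool_pos: [0.5173, 0.1732, 0.1139]
tool_rot: [[-0.992, 0.122, -0.01], [0.123, 0.992, -0.003], [0.009, -0.004, -1.0]]
wrist_force: [-0.8, 0.2, -1.8]
opening: 0.0589
finger_force: 44.8
```

Call:
step_arm([
  [0,0,0,0,0,0],
  [0,0,0,0,0,0],
  [0,0,0,0,0,0],
])

```text
time: 10.95
tool_pos: [0.5231, 0.1763, 0.1204]
tool_rot: [[-0.993, 0.12, 0.004], [0.12, 0.993, 0.001], [-0.004, 0.001, -1.0]]
wrist_force: [0.4, 1.1, -1.7]
opening: 0.0587
finger_force: 44.8
```

```bash
python3 -c "
from h import *
s=arm.sense();print(s['time'],s['tool_pos'],s['wrist_force'],s['qvel'])
to(.5217,.1715,.061,173.1)
p=arm.grab_frame('wrist');save(p,'g6.png')
p=arm.grab_frame('side');save(p,'s6.png');cv2.imwrite('pics/s6c.png',cv2.resize(p['color'][130:220,150:290,::-1],None,fx=5,fy=5,interpolation=3))"
```

```text
10.95 [0.52312904 0.17630166 0.12035736] [ 0.41336639  1.05101072 -1.73006921] [ 0.49568944 -0.12475928 -0.20646492  0.035962   -0.05146133  0.00466717]
to [ 1.1 -5.  59.3] [ 0.07  0.21 -0.01]
```

Call:
step_arm([
  [0.5,-3,18,0,0,0],
  [1,-5,36,0,0,0],
  [1,-5,49,0,0,0],
  [1,-5,49,0,0,0],
  [1,-5,49,0,0,0],
])

```text
time: 11.47
tool_pos: [0.5197, 0.1716, 0.0695]
tool_rot: [[-0.993, 0.119, -0.0], [0.119, 0.993, -0.0], [0.0, -0.0, -1.0]]
wrist_force: [-0.6, 0.8, -1.6]
opening: 0.059
finger_force: 44.8
```

```bash
python3 -c "
from h import *
s=arm.sense();print(s['time'],s['tool_pos'],s['wrist_force'],s['qvel'])
to(.5217,.1715,.061,173.1)
p=arm.grab_frame('wrist');save(p,'g7.png')"
```

```text
11.4667 [0.51974036 0.17160029 0.06949046] [-0.60629308  0.76479895 -1.59284514] [ 0.1761604  -1.04916143 -1.48368918  0.00542318 -0.39204411 -0.03040659]
to [-2.   0.1  8.5] [-0.01 -0.03  0.04]
```

View pics/g7.png

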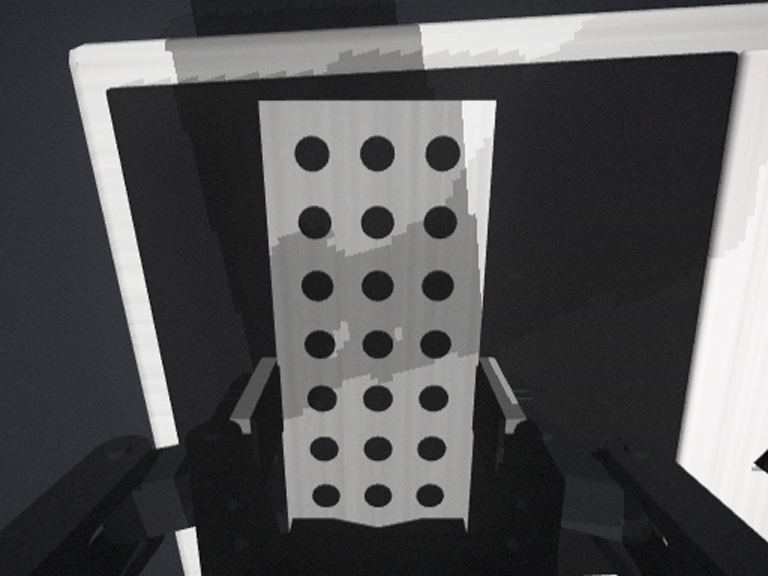

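The spacer fully covers the lower stone, with its near edge at v=100 and no stone showing, so it is aligned. Lowering gently.

Call:
step_arm([
  [-2,0,3,0,0,0],
  [-2,0,5.5,0,0,0],
  [-2,0,6.5,0,0,0],
  [-2,0,7.3,0,0,0],
  [-2,0,7.3,0,0,0],
])

```text
time: 11.93
tool_pos: [0.5219, 0.1713, 0.0621]
tool_rot: [[-0.993, 0.12, -0.0], [0.12, 0.993, -0.0], [0.0, -0.0, -1.0]]
wrist_force: [0.1, 0.5, -2.2]
opening: 0.0583
finger_force: 44.8
```

Call:
step_arm([
  [0,0,0.6,0,0,0],
  [0,0,1.2,0,0,0],
  [0,0,1.2,0,0,0],
])

```text
time: 12.18
tool_pos: [0.522, 0.1713, 0.061]
tool_rot: [[-0.993, 0.12, 0.0], [0.12, 0.993, 0.0], [-0.0, 0.0, -1.0]]
wrist_force: [0.7, 0.0, -0.5]
opening: 0.0591
finger_force: 44.9
```

Call:
step_arm([
  [0,0,0.5,0,0,0],
  [0,0,0.5,0,0,0],
])

```text
time: 12.35
tool_pos: [0.522, 0.1713, 0.0609]
tool_rot: [[-0.993, 0.12, 0.0], [0.12, 0.993, 0.0], [0.0, 0.0, -1.0]]
wrist_force: [-2.4, -1.3, 3.8]
opening: 0.059
finger_force: 45.4
```

Contact is felt (+3.8 N). Release, rise and look.

Call:
step_arm([
  [0,0,0,0,0,0],
  [0,0,0,0,0,0],
  [0,0,0,0,0,0],
  [0,0,-10,0,0,0],
  [0,0,-25,0,0,0],
], claw=70)

```text
time: 12.77
tool_pos: [0.5203, 0.1709, 0.0843]
tool_rot: [[-0.993, 0.12, -0.004], [0.12, 0.993, -0.001], [0.004, -0.001, -1.0]]
wrist_force: [-0.7, -0.0, 0.4]
opening: 0.0697
finger_force: 0.0
```

Call:
step_arm([
  [0,0,-30,0,0,0],
  [10,0,-70,0,0,0],
  [25,0,-110,0,0,0],
  [40,0,-150,0,0,0],
  [50,0,-180,0,0,0],
])

```text
time: 13.18
tool_pos: [0.4719, 0.1775, 0.269]
tool_rot: [[-0.993, 0.12, 0.003], [0.12, 0.993, 0.001], [-0.003, 0.001, -1.0]]
wrist_force: [-0.0, 1.1, 1.3]
opening: 0.07
finger_force: 0.0
```

Call:
step_arm([
  [0,0,0,0,0,0],
  [0,0,0,0,0,0],
  [0,0,0,0,0,0],
])

```text
time: 13.43
tool_pos: [0.472, 0.1772, 0.2655]
tool_rot: [[-0.993, 0.12, 0.001], [0.12, 0.993, 0.0], [-0.001, 0.0, -1.0]]
wrist_force: [0.2, -1.0, -1.1]
opening: 0.07
finger_force: 0.0
```

```bash
python3 fit2.py g8.png spacer:.065:.010 spacer:.05:.025| grep -v edge; python3 -c "
from h import *
to(.42,-.03,.25,177.5)"
```

```text
13.4333 [0.472  0.1772 0.2655] [-0.2  2.1  1.4  0.  -0.  -0. ]
spacer 0.84 7763 [522.3 170.4 171.5  61.2  -6.9]
  net [523.4 170.8  -6.9] 0.988 bright [522.  171.   -6.8] 0.839
spacer 0.84 7763 [522.3 170.4 171.5  61.2  -6.9]
  net [524.7 170.7  -6.8] 0.981 bright [523.3 170.9  -7. ] 0.848
to [  26.  -211.4   13.7] [-0.08 -0.21 -4.39]
```

View pics/g8.png

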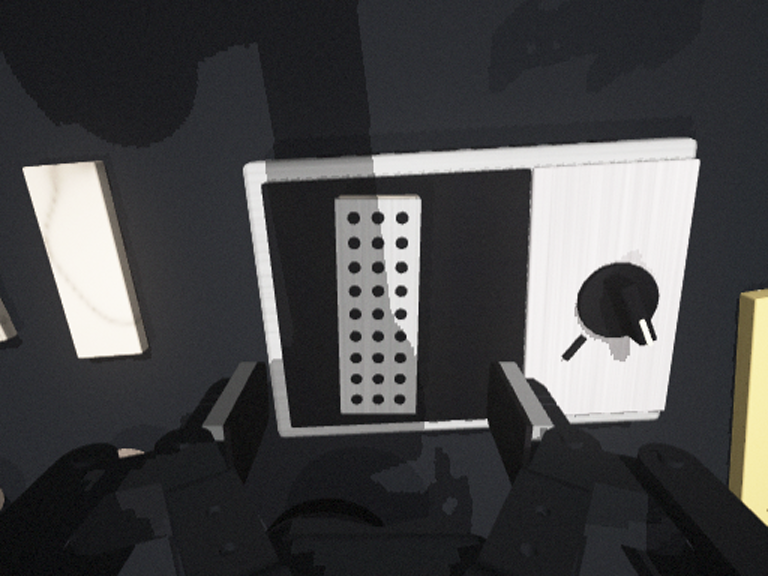

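The spacer is at (378,305), flush on the stone with no visible offset. Now the upper stone.

Call:
step_arm([
  [4,-40,0,0,0,-1],
  [8,-80,3,0,0,-2],
  [12,-120,6,0,0,-3],
  [16,-160,9,0,0,-4],
  [19,-200,12,0,0,-4.4],
])

```text
time: 14.0
tool_pos: [0.4279, -0.0204, 0.2516]
tool_rot: [[-0.999, 0.042, -0.003], [0.042, 0.999, 0.0], [0.003, 0.0, -1.0]]
wrist_force: [1.0, -0.2, 0.7]
opening: 0.07
finger_force: 0.0
```

Call:
step_arm([
  [3,-35,0,0,0,0],
  [3,-57,0,0,0,0],
  [3,-57,0,0,0,0],
  [3,-57,0,0,0,0],
  [3,-57,0,0,0,0],
])

```text
time: 14.42
tool_pos: [0.4235, -0.0754, 0.2523]
tool_rot: [[-0.999, 0.044, -0.002], [0.044, 0.999, 0.001], [0.002, 0.001, -1.0]]
wrist_force: [-0.5, -0.1, 0.2]
opening: 0.0702
finger_force: 0.0
```

```bash
python3 fit2.py g9.png upper_stone:0:.015| grep -v edge; python3 -c "
from h import *
to(.4725,-.075,.01,177.6)"
```

```text
14.4167 [ 0.4235 -0.0754  0.2523] [ 1.5 -0.3 -0.2 -0.2  0.  -0.2]
upper_stone 0.95 6033 [471.6 -75.1 170.2  59.8  -2.4]
  net [472.9 -75.   -2.4] 0.964 bright [472.6 -75.1  -2.4] 0.974
upper_stone 0.79 3328 [ 264.6 -256.2   73.1   63.1   26.8]
to [-49.    1.7 242.6] [ 0.05 -0.08 -0.  ]
```

Call:
step_arm([
  [-20,1,38,0,0,0],
  [-40,1.5,78,0,0,0],
  [-49.2,1.7,118,0,0,0],
  [-49.2,1.7,155,0,0,0],
  [-49.2,1.7,190,0,0,0],
], claw=72)

```text
time: 14.93
tool_pos: [0.4735, -0.0747, 0.0611]
tool_rot: [[-0.999, 0.04, -0.0], [0.04, 0.999, 0.0], [0.0, 0.0, -1.0]]
wrist_force: [0.1, -0.3, -0.6]
opening: 0.0723
finger_force: 0.0
```

Call:
step_arm([
  [0,0,20,0,0,0],
  [0,0,30,0,0,0],
  [0,0,30,0,0,0],
  [0,0,30,0,0,0],
])

```text
time: 15.27
tool_pos: [0.4738, -0.0756, 0.0336]
tool_rot: [[-0.999, 0.042, 0.0], [0.042, 0.999, 0.0], [-0.0, 0.0, -1.0]]
wrist_force: [0.7, 0.4, -0.2]
opening: 0.0716
finger_force: 0.0
```

```bash
python3 -c "
from h import *
s=arm.sense();print(s['time'],s['tool_pos'],s['wrist_force'],s['opening'])
to(.4727,-.0750,-.003,177.6)"
```

```text
15.2667 [ 0.47378409 -0.07564081  0.03358597] [ 0.65987126  0.39774443 -0.15780653] 0.07159878844378398
to [ 1.1  0.6 36.6] [0.   0.01 0.  ]
```

Call:
step_arm([
  [0.5,0.5,15,0,0,0],
  [1,0.5,28,0,0,0],
  [1,0.5,34,0,0,0],
  [1,0.5,36.5,0,0,0],
  [1,0.5,36.5,0,0,0],
], claw=68)

```text
time: 15.68
tool_pos: [0.4731, -0.0758, -0.0023]
tool_rot: [[-0.999, 0.043, 0.002], [0.043, 0.999, -0.0], [-0.002, -0.0, -1.0]]
wrist_force: [0.5, -0.4, 0.1]
opening: 0.068
finger_force: 0.0
```

Call:
step_arm([
  [0,0,0,0,0,0],
  [0,0,0,0,0,0],
  [0,0,0,0,0,0],
  [0,0,0,0,0,0],
  [0,0,0,0,0,0],
], claw=50, squeeze=70)

```text
time: 16.1
tool_pos: [0.4736, -0.0759, -0.0015]
tool_rot: [[-0.999, 0.043, 0.003], [0.043, 0.999, -0.0], [-0.003, -0.0, -1.0]]
wrist_force: [-1.3, 1.6, 5.4]
opening: 0.0586
finger_force: 75.9
```

Call:
step_arm([
  [0,0,-5,0,0,0],
  [0,0,-15,0,0,0],
  [0,0,-40,0,0,0],
  [0,0,-80,0,0,0],
  [0,0,-120,0,0,0],
])

```text
time: 16.52
tool_pos: [0.47, -0.0753, 0.1172]
tool_rot: [[-0.999, 0.043, -0.004], [0.043, 0.999, 0.001], [0.004, 0.001, -1.0]]
wrist_force: [1.3, -0.5, -3.9]
opening: 0.0581
finger_force: 76.8
```

```bash
python3 -c "
from h import *
s=arm.sense();print(s['time'],s['tool_pos'],s['wrist_force'],s['opening'])
to(.522,.171,.17,173.1)"
```

```text
16.5167 [ 0.4700232  -0.07525776  0.11719492] [ 1.33475635 -0.51140685 -3.88338863] 0.058058625049048525
to [-41.  248.3 -52.8] [ 0.04 -0.25  4.42]
```

Call:
step_arm([
  [0,15,-35,0,0,1],
  [-7,50,-53,0,0,2],
  [-14,88,-53,0,0,3],
  [-21,126,-53,0,0,4],
  [-28,164,-53,0,0,4.4],
])

```text
time: 16.93
tool_pos: [0.5073, 0.0883, 0.1714]
tool_rot: [[-0.993, 0.121, 0.002], [0.121, 0.993, 0.0], [-0.002, 0.0, -1.0]]
wrist_force: [0.7, -0.5, -3.9]
opening: 0.0581
finger_force: 76.9
```

Call:
step_arm([
  [-5,36,0,0,0,0],
  [-7,70,0,0,0,0],
  [-8,85,0,0,0,0],
  [-8,85,0,0,0,0],
  [-8,85,0,0,0,0],
])

```text
time: 17.35
tool_pos: [0.5246, 0.1708, 0.1698]
tool_rot: [[-0.993, 0.117, -0.001], [0.117, 0.993, -0.001], [0.001, -0.001, -1.0]]
wrist_force: [-0.2, -0.7, -4.4]
opening: 0.0583
finger_force: 76.9
```

```bash
python3 -c "
from h import *
s=arm.sense();print(s['time'],s['tool_pos'],s['wrist_force'],s['opening'],np.round(s['qvel'],1))
to(.5236,.1709,.0733,173.1)"; python3 fit2.py g10.png | grep edge
```

```text
17.35 [0.52464688 0.17079486 0.16984195] [-0.20222544 -0.73064043 -4.35226005] 0.0582808701468157 [-2.  -0.4  1.1 -0.4  0.1 -0.2]
to [ 1.   0.1 96.5] [-0.06 -0.04  0.16]
edge 200 62.5 [ 85.8 -19.4 -14. ]
edge 230 62.5 [ 85.7  -8.  -14. ]
edge 252 62.5 [ 85.7   0.3 -14. ]
edge 280 62.5 [ 85.7  10.9 -14. ]
edge 310 61.5 [ 86.   22.3 -14. ]
```

Call:
step_arm([
  [0.5,0,30,0,0,0],
  [1,0,60,0,0,0],
  [1,0,80,0,0,0],
  [1,0,89,0,0,0.2],
  [1,0,89,0,0,0.2],
])

```text
time: 17.82
tool_pos: [0.5216, 0.1684, 0.0782]
tool_rot: [[-0.992, 0.125, -0.006], [0.125, 0.992, -0.002], [0.006, -0.003, -1.0]]
wrist_force: [-0.8, 0.2, -4.4]
opening: 0.0583
finger_force: 76.8
```

Call:
step_arm([
  [0,0,0,0,0,0],
  [0,0,0,0,0,0],
  [0,0,0,0,0,0],
])

```text
time: 18.07
tool_pos: [0.5262, 0.1705, 0.0828]
tool_rot: [[-0.992, 0.124, 0.004], [0.124, 0.992, 0.001], [-0.004, 0.001, -1.0]]
wrist_force: [-0.5, 0.2, -4.1]
opening: 0.0582
finger_force: 76.8
```

```bash
python3 -c "
from h import *
s=arm.sense();print(s['time'],s['tool_pos'],s['wrist_force'],s['opening'],np.round(s['qvel'],1))
to(.5236,.1709,.0733,173.1)
p=arm.grab_frame('side');save(p,'s10.png');cv2.imwrite('pics/s10c.png',cv2.resize(p['color'][120:220,150:290,::-1],None,fx=5,fy=5,interpolation=3))"
```

```text
18.0667 [0.52623033 0.1705485  0.08282173] [-0.49979959  0.15199473 -4.12126215] 0.05816110692353341 [ 0.3  0.   0.1 -0.  -0.   0.1]
to [2.7 0.  9.5] [ 0.07  0.21 -0.2 ]
```

Call:
step_arm([
  [1.5,0,2,0,0.1,-0.1],
  [2.7,0,4,0,0.2,-0.2],
  [2.7,0,6,0,0.2,-0.2],
  [2.7,0,7,0,0.2,-0.2],
  [2.7,0,7,0,0.2,-0.2],
])

```text
time: 18.53
tool_pos: [0.5215, 0.1709, 0.0737]
tool_rot: [[-0.993, 0.12, -0.004], [0.12, 0.993, 0.0], [0.004, -0.0, -1.0]]
wrist_force: [-0.3, 0.5, -2.7]
opening: 0.0579
finger_force: 77.0
```

```bash
python3 -c "
from h import *
s=arm.sense();print(s['time'],s['tool_pos'],s['wrist_force'],s['opening'],np.round(s['qvel'],1))
to(.5236,.1709,.0733,173.1)"
```

```text
18.5333 [0.52152165 0.17085631 0.07370616] [-0.31904665  0.45983976 -2.7199976 ] 0.05785966467329101 [ 0.  -0.2 -0.2 -0.1 -0.  -0. ]
to [-2.1  0.3  0.4] [-0.01 -0.23  0.04]
```

Call:
step_arm([
  [0,0,0.4,0,-0.1,0],
  [0,0,0.9,0,-0.2,0],
  [0,0,0.9,0,-0.2,0],
])

```text
time: 18.78
tool_pos: [0.5218, 0.1709, 0.0736]
tool_rot: [[-0.993, 0.12, 0.0], [0.12, 0.993, -0.0], [-0.0, -0.0, -1.0]]
wrist_force: [-2.5, 0.5, 2.0]
opening: 0.0581
finger_force: 77.6
```

Seated (force went from -4.1 to +2 N). Release, rise and check.

Call:
step_arm([
  [0,0,0,0,0,0],
  [0,0,0,0,0,0],
  [0,0,0,0,0,0],
  [0,0,-10,0,0,0],
  [0,0,-25,0,0,0],
], claw=70)

```text
time: 19.2
tool_pos: [0.5204, 0.1704, 0.0971]
tool_rot: [[-0.993, 0.12, -0.003], [0.12, 0.993, -0.001], [0.003, -0.001, -1.0]]
wrist_force: [0.7, 0.0, -0.1]
opening: 0.0701
finger_force: 0.0
```

Call:
step_arm([
  [0,0,-30,0,0,0],
  [10,0,-70,0,0,0],
  [25,10,-110,0,0,0],
  [40,40,-140,0,0,0],
  [50,70,-160,0,0,0],
])

```text
time: 19.62
tool_pos: [0.4812, 0.2454, 0.2617]
tool_rot: [[-0.992, 0.123, 0.005], [0.123, 0.992, 0.001], [-0.004, 0.002, -1.0]]
wrist_force: [1.1, 0.9, -0.1]
opening: 0.07
finger_force: 0.0
```

Call:
step_arm([
  [0,0,0,0,0,0],
  [0,0,0,0,0,0],
  [0,0,0,0,0,0],
])

```text
time: 19.87
tool_pos: [0.4804, 0.2453, 0.2575]
tool_rot: [[-0.993, 0.119, 0.0], [0.119, 0.993, -0.001], [-0.0, -0.001, -1.0]]
wrist_force: [-0.3, -0.2, 0.4]
opening: 0.0697
finger_force: 0.0
```

```bash
python3 fit2.py g11.png upper_stone:.075:.015 dial:.05:.008| grep -v edge; python3 - <<'E'
from h import *
s=arm.sense(); p=arm.grab_frame("wrist")
for d in arm.spot_in("dial",p)[:2]: print(d)
a=cv2.imread("pics/g11.png"); p2=arm.grab_frame("side")
R,o=campose(p,s); c=np.array([.54,.355,.06]); uv=(K(p)@(R.T@(c-o))); u,v=(uv[:2]/uv[2]).astype(int); print(u,v)
x0,y0=max(u-45,0),max(v-45,0); print("crop origin",x0,y0)
A=cv2.resize(p["color"][y0:y0+90,x0:x0+90,::-1],(540,540),interpolation=2)
B=cv2.resize(p2["color"][130:220,165:285,::-1],(720//3,180),interpolation=2)
C=np.zeros((540,780,3),np.uint8); C[:,:540]=A; C[:180,540:]=B; cv2.imwrite("pics/crop.png",C)
d=arm.silhouettes("dial",p)[0]["pixels"]; print(rect(p,d,.06,s))
E
```

```text
19.8667 [0.4804 0.2453 0.2575] [-1.2  1.3  1.6  0.1  0.   0.1]
upper_stone 0.6 8252 [519.9 171.3 170.4  62.   -6.9]
  net [521.  170.7  -6.9] 0.908 bright [520.4 173.5  -5.4] 0.887
dial 0.92 2376 [544.6 356.9  67.7  62.4 -10.1]
dial 0.45 41917 [527.5 245.1 326.2 232.   86.2]
{'centre': [0.5344, 0.3522, 0.0579], 'score': 0.69}
355 203
crop origin 310 158
[542.6 356.9  67.6  62.7 -12.8]
```

View pics/crop.png

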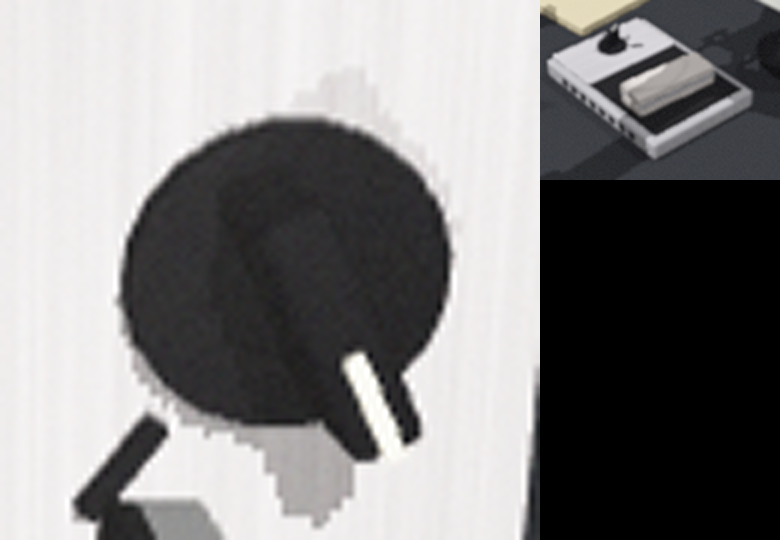

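Crop: the disc is centred near (286,271), the pointer's white line runs from (355,353) to (393,452), and the index rib from (157,422) to (85,508). The stack is straight in the side inset.

```bash
python3 - <<'E'
from h import *
s=arm.sense(); p=arm.grab_frame("wrist"); print(s["time"],s["tool_pos"])
f=lambda x,y,z: unproj(p,[[310+x/6-.4,158+y/6-.4]],z,s)[0]*1000
top=[f(x,y,.058) for x,y in((122,271),(451,271),(286,118),(286,425))]; print(np.round(top,1))
c=f(286,271,.058); a,b=f(355,353,.088),f(393,452,.088); i,j=f(157,422,.054),f(85,508,.054)
an=lambda q:np.degrees(np.arctan2(q[1],q[0]))
print("centre",c,"ptr ends",a,b,"dir",an(b-a),an(b-c),"idx",i,j,an(j-i),an((i+j)/2-c),np.linalg.norm((i+j)/2-c)) 
E
```

```text
20.2167 [0.48045543 0.24467166 0.25641407]
[[537.6 327.3  58. ]
 [545.2 389.4  58. ]
 [511.2 359.   58. ]
 [573.4 357.5  58. ]]
centre [541.38999088 358.26036391  58.        ] ptr ends [546.3181991  360.77636608  88.        ] [566.29403254 367.24480038  88.        ] dir 17.942626703203768 19.837526626690753 idx [571.61760958 333.45066575  54.        ] [588.63336497 318.31066898  54.        ] -41.661518059630964 -39.892855883226616 50.64467819148984
```

Dial axis (542, 358), pointer at +19°, index at -40.5°, 50.6 mm out as specified. The pointer needs about 59.5° clockwise.

```bash
python3 -c "
from h import *
to(.542,.3583,.13,199)"
```

```text
to [-47.5 120.1 126.5] [ -0.03  -0.08 -25.93]
```

Call:
step_arm([
  [-12,30,10,0,0,-6],
  [-24,60,35,0,0,-12],
  [-36,90,65,0,0,-18],
  [-47.5,120,95,0,0,-24],
  [-47.5,120,125,0,0,-26],
], claw=40)

```text
time: 20.68
tool_pos: [0.5458, 0.3637, 0.1328]
tool_rot: [[-0.943, -0.333, 0.006], [-0.333, 0.943, 0.005], [-0.008, 0.003, -1.0]]
wrist_force: [0.6, 0.2, 0.6]
opening: 0.0398
finger_force: 0.0
```

Call:
step_arm([
  [0,0,0,0,0,0],
  [0,0,0,0,0,0],
  [0,0,0,0,0,0],
])

```text
time: 20.93
tool_pos: [0.5426, 0.3587, 0.1332]
tool_rot: [[-0.945, -0.327, 0.0], [-0.327, 0.945, 0.0], [-0.0, -0.0, -1.0]]
wrist_force: [-0.0, -0.1, 0.7]
opening: 0.0399
finger_force: 0.0
```

```bash
python3 - <<'E'
from h import *
s=arm.sense(); print(s["time"],s["tool_pos"],s["opening"]); to(.542,.3583,.063,199,s)
p=arm.grab_frame("wrist"); save(p,"d1.png")
# white line on the dark bar: find by brightness near the predicted spot
R,o=campose(p,s); q=np.array([[.542+.011*np.cos(.33),.3583+.011*np.sin(.33),.088],[.542+.025*np.cos(.33),.3583+.025*np.sin(.33),.088]])
uv=(R.T@(q-o).T).T@K(p).T; print("predicted line",np.round(uv[:,:2]/uv[:,2:],1))
for d in arm.spot_in("dial_grip",p)[:1]: print(d)
E
```

```text
20.9333 [0.54256718 0.35871714 0.13316472] 0.03989465768223912
to [ 0.7 -0.2 70.2] [-0.01  0.02  0.06]
predicted line [[251.8 229.6]
 [251.8 249. ]]
{'centre': [0.5388, 0.3625, 0.0598], 'score': 0.89}
```

```bash
python3 - <<'E'
from h import *
a=cv2.imread("pics/d1.png",0); g=cv2.resize(a,(512,384),interpolation=cv2.INTER_AREA)
for v in range(215,262,5): print(v,g[v,228:277:3])
E
```

```text
215 [45 43 37 38 36 38 41 43 43 42 38 36 39 38 40 40 39]
220 [ 46  39  37  38  38  40  42 190 239 161  45  39  39  40  39  41  39]
225 [ 46  45  40  39  38  39  43 207 249 165  45  38  41  43  43  40  43]
230 [117  46  40  39  36  41  44 173 249 164  46  41  39  45  43  43 211]
235 [226 171 177 168  66  43  45 158 249 216  48  39  92 216 236 239 239]
240 [240 183 178 175 180  37  46 160 249 216  48  40 239 236 239 239 235]
245 [243 183 176 176 174  56  44 105 249 216  47  48 239 238 239 237 237]
250 [239 181 175 175 171 176 171 202 247 245 240 236 237 238 237 237 232]
255 [242 176 172 174 179 174 175 238 239 239 236 237 239 239 235 234 238]
260 [240 240 241 175 183 187 238 240 239 238 237 239 239 236 235 237 237]
```

The white line sits at u≈252 and runs vertically, exactly as predicted, so the gripper is aligned with the bar. Descend, grip, turn.

Call:
step_arm([
  [0.7,0,20,0,0,0],
  [0.7,0,40,0,0,0],
  [0.7,0,58,0,0,0],
  [0.7,0,68,0,0,0],
  [0.7,0,68,0,0,0],
])

```text
time: 21.45
tool_pos: [0.5407, 0.3578, 0.0638]
tool_rot: [[-0.945, -0.327, -0.002], [-0.327, 0.945, -0.001], [0.002, -0.0, -1.0]]
wrist_force: [-1.4, 0.5, -1.0]
opening: 0.04
finger_force: 0.0
```

Call:
step_arm([
  [0,0,0,0,0,0],
  [0,0,0,0,0,0],
  [0,0,0,0,0,0],
  [0,0,0,0,0,0],
  [0,0,0,0,0,0],
], claw=5, squeeze=30)

```text
time: 21.87
tool_pos: [0.5431, 0.3591, 0.0667]
tool_rot: [[-0.945, -0.328, 0.003], [-0.328, 0.945, 0.001], [-0.003, -0.0, -1.0]]
wrist_force: [0.2, -2.1, 6.0]
opening: 0.0135
finger_force: 33.1
```

Call:
step_arm([
  [0,0,0,0,0,6],
  [0,0,0,0,0,12],
  [0,0,0,0,0,18],
  [0,0,0,0,0,24],
  [0,0,0,0,0,30],
])

```text
time: 22.28
tool_pos: [0.5431, 0.3583, 0.0667]
tool_rot: [[-0.981, 0.193, 0.003], [0.193, 0.981, -0.001], [-0.003, -0.0, -1.0]]
wrist_force: [0.0, -3.5, 7.0]
opening: 0.0132
finger_force: 33.3
```

Call:
step_arm([
  [0,0,0,0,0,6],
  [0,0,0,0,0,12],
  [0,0,0,0,0,18],
  [0,0,0,0,0,24],
  [0,0,0,0,0,29.5],
])

```text
time: 22.7
tool_pos: [0.5428, 0.3576, 0.0667]
tool_rot: [[-0.759, 0.651, 0.002], [0.651, 0.759, -0.002], [-0.003, -0.0, -1.0]]
wrist_force: [-0.8, -6.2, 8.6]
opening: 0.0131
finger_force: 33.5
```

Call:
step_arm([
  [0,0,0,0,0,0],
  [0,0,0,0,0,0],
  [0,0,0,0,0,0],
])

```text
time: 22.95
tool_pos: [0.5428, 0.3576, 0.0667]
tool_rot: [[-0.762, 0.647, 0.002], [0.647, 0.762, -0.002], [-0.003, -0.0, -1.0]]
wrist_force: [-0.4, -5.4, 7.6]
opening: 0.0135
finger_force: 33.4
```

Call:
step_arm([
  [0,0,0,0,0,0],
  [0,0,0,0,0,0],
  [0,0,0,0,0,0],
  [0,0,-10,0,0,0],
  [0,0,-30,0,0,0],
], claw=40)

```text
time: 23.37
tool_pos: [0.5388, 0.3576, 0.0917]
tool_rot: [[-0.762, 0.648, -0.006], [0.648, 0.762, -0.003], [0.003, -0.006, -1.0]]
wrist_force: [0.0, 0.4, -0.4]
opening: 0.0399
finger_force: 0.0
```

Call:
step_arm([
  [0,0,-35,0,0,0],
  [10,0,-70,0,0,0],
  [25,0,-110,0,0,0],
  [40,0,-140,0,0,0],
  [50,0,-160,0,0,0],
])

```text
time: 23.78
tool_pos: [0.5039, 0.3932, 0.2599]
tool_rot: [[-0.762, 0.647, 0.005], [0.647, 0.762, 0.005], [-0.001, 0.007, -1.0]]
wrist_force: [-0.1, -0.4, 0.1]
opening: 0.0399
finger_force: 0.0
```

Call:
step_arm([
  [0,0,0,0,0,0],
  [0,0,0,0,0,0],
  [0,0,0,0,0,0],
  [0,0,0,0,0,0],
])

```text
time: 24.12
tool_pos: [0.5026, 0.39, 0.252]
tool_rot: [[-0.762, 0.648, -0.003], [0.648, 0.762, -0.002], [0.001, -0.004, -1.0]]
wrist_force: [0.8, -0.1, -0.2]
opening: 0.0404
finger_force: 0.0
```

```bash
python3 - <<'E'
from h import *
s=arm.sense(); p=arm.grab_frame("wrist"); save(p,"d2.png"); print(s["time"],s["tool_pos"])
R,o=campose(p,s); c=np.array([.542,.3583])
def samp(r,a,z):
    q=np.array([c[0]+r*np.cos(a),c[1]+r*np.sin(a),z]); uv=K(p)@(R.T@(q-o)); return uv[:2]/uv[2]
g=cv2.cvtColor(p["color"],cv2.COLOR_RGB2GRAY).astype(np.float32)
def prof(rs,z):
    A=np.radians(np.arange(-80,50,2)); 
    M=np.array([[samp(r,a,z) for r in rs] for a in A],np.float32)
    return cv2.remap(g,M[...,0],M[...,1],1).mean(1).astype(int)
A=np.arange(-80,50,2)
print("line", [(int(a),int(v)) for a,v in zip(A,prof(np.linspace(.013,.023,6),.088)) if v>80])
print("index", [(int(a),int(v)) for a,v in zip(A,prof(np.linspace(.042,.060,8),.054)) if v<150])
for t,z,h in(("upper_stone",.075,.015),("spacer",.065,.01)):
    for d in arm.silhouettes(t,p)[:2]:
        m=d["pixels"]; print(t,round(d["score"],2),m.sum(),rect(p,m,z+h,s))
E
```

```text
24.1167 [0.50257181 0.39002691 0.25199485]
line [(-80, 145), (-78, 149), (-76, 149), (-74, 148), (-72, 150), (-70, 153), (-68, 154), (-66, 150), (-64, 141), (-62, 122), (-60, 95), (-48, 107), (-46, 191), (-44, 250), (-42, 250), (-40, 250), (-38, 247), (-36, 233), (-34, 173), (-32, 101), (-20, 85), (-18, 100), (-16, 109), (-14, 114), (-12, 115), (-10, 114), (-8, 110), (-6, 111), (-4, 112), (-2, 111), (0, 108), (2, 107), (4, 102), (6, 101), (8, 101), (10, 98), (12, 94), (14, 91), (16, 90), (18, 90), (20, 87), (22, 87)]
index [(-44, 146), (-42, 77), (-40, 77), (-38, 146)]
upper_stone 0.6 3488 [479.4 180.7  87.9  68.9  -7.3]
spacer 0.82 463 [488.1 207.6  91.9   8.4  -7.1]
```

The pointer line is centred at -40° and the index at -41°. The stack measured aligned after release, and the gripper is clear.

```bash
python3 -c "
from h import *
print(arm.hand_in())"
```

```text
the job is handed in; nothing more can be done
None
```

The job is handed in at about 24 s of the 70 s: the spacer and second stone lie within about 3 mm of the piece beneath, and the dial pointer is within about 1° of the index mark, all by my own camera measurements; the hand-in returned no verdict.

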